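Latch the split mould shut

ROBOT

A 6-joint arm with a two-finger parallel gripper is mounted at the origin on a cart in front of the work surface, level with it; the furniture and walls round the work are solid. World frame = base frame: x ahead of the robot, y to its left, z up, the work surface at z = 0. Lengths are in mm, angles in rad, forces in N, time in s.
With the tool pointing down it reaches from about 275 to 750 mm from the base axis. Payload 10.2 kg.
Tool frame: the origin (TCP) lies midway between the tips of the shut fingers; the grasp point (between the pads) lies 19 mm behind it; z points along the fingers, y is the line along which they close (so a half turn about z gives the same grasp; the last joint's range is limited). The gripper opens to 85 mm and grips with 20 to 120 N. Pads are 22 mm wide; open, the fingers measure 114 mm over their backs; the gripper's body (76 mm by 85 mm) begins 54 mm behind the grasp point. The pads swing forward as they close: fully open they stand 13 mm farther back than shut.
Start: joints at [-1.436, 0.313, 1.498, -0, 1.331, -0.223], TCP at [183.85, -491.762, 231.294] pointing down, gripper open.
Joint ranges: [-2.94, 2.94], [-0.97, 2.17], [0.19, 2.56], [-1.23, 4.37], [0.02, 3.11], [-2.88, 2.88]. Speed limits (rad/s): [2.39, 2.39, 3.01, 3.14, 3.14, 3.14].

INTERFACE

Orientations are given as a unit quaternion [w, x, y, z].
In Python, from rig import sense, capture, finish_job, find_in, place_of gives the robot as it stands. The module is installed in compiled form; this text tells all that it offers.
- The arm moves only by the shell command python3 -m jog 'ROWS' [FORCE]. ROWS is JSON, a list of rows, each an object of numbers: "tx", "ty", "tz": the shift along the tool's x, y, z in mm; "ax", "ay", "az": the turn, a rotation vector about the tool's x, y, z in rad; "jaw": the closure, from -1 (fully open) to 1 (shut), so that 0 is half open. In form: [{"tx": .., "ty": .., "tz": .., "ax": .., "ay": .., "az": .., "jaw": ..}, ...]. A call has 1 to 5 rows; each row shifts and turns the commanded pose from where the row before left it, along the tool's axes as they then stand; what a row does not reach is not made up. A row lasts 1/8 s, in which the tool goes at most 62.5 mm and 10.7 degrees, less where a joint would pass 70% of its speed; a pose out of reach is approached as far as the arm can. A call with a gripper value outside its range is refused whole. The fingers move at their own pace and stop on an object; FORCE is the grip in N (left out, the last holds). Time passes only in rows, so rows that do not move let the fingers close. It gives the time, the measured TCP pose, the force, the opening and the grip force at its end, in the units of the state.
- sense(): the state, without advancing time (a new reading comes with each control period).
- capture(name): name is "scene" or "top" or "wrist"; returns a dict with "color" (420x560x3 uint8, red, green, blue), "depth" (420x560 float32, mm along the optical axis (not along the pixel's ray), 0 where there is no reading), "fx", "fy", "cx", "cy" (pixels), "camera_from_world" (4x4, takes a point from world to camera coordinates); the wrist camera has in their place "mount" (4x4, takes a point from camera to tool coordinates, whose origin is the TCP and whose axes are the flange's). Camera axes: x right, y up, looking along -z (the intrinsics and any distortion apply to the point x, -y, -z); pixel columns grow to the right and rows downward; lengths in mm; the calibration is good to about 2 mm. A picture is of the moment at which its call begins: read the wrist's pose just before it.
- finish_job(): hands the job in; it is judged then, once.
Trained networks look in the newest picture that a camera, given by its name, has taken for a name from the list of things; names that differ only in an ending like _2 or _b are one class to them, and where a whole thing is asked for, a point or a joint stands for the part that bears it (a point fixed in the world has none). Each returns a list of dicts, best first, with "conf" (0 to 1); they miss things now and then, are a little off and sometimes report something else, mostly with a low value. They report only what shows in the picture. A call takes as long as a camera call.
- find_in(query, camera): "centre" ([column, row] in pixels, amid what is visible of it).
- place_of(query, camera): "centre" ([column, row] in pixels: a listed point, or the origin of a listed thing).
The state is a dict: "time_s": time; "joints": joint angles; "dq": joint speeds; "tau": joint torques, N m; "eef_pos": TCP position; "ee_rot": TCP orientation; "force": force on the tool from outside, world axes, zero at the start; "wrist_torque": the same for the moment, N m; "grip_width": opening from 0.0 (shut) to 1.0 (fully open); "grip_force": force on a finger pad.
Only numpy, scipy, OpenCV 4.12 (cv2) and the standard library are available. Lean on these libraries where they do the work, as an engineer would, in place of code of your own. Each camera call takes 0.05 s, during which the arm holds its last target. There are 200 camera calls.

TASK

Close the split mould with its draw latch: bring the latch's wire loop down over the keeper on the sliding half and draw it back by its tab just until its bar bears lightly under the keeper's lip, without dragging the sliding half along by the loop, and let go. Then push the lever over, past centre and down to its stop, so that the loop pulls the halves together and stays clamped; ease the lever onto its stop without forcing it, and leave the things round the mould where they are.

Things in the scene. Friction and masses are not known exactly. Their poses are not given: they have to be found in the camera images.
- mould: split mould, bolted down: base plate 80 x 212 x 10 mm, on it two aluminium halves 66 mm wide, tops at 44 mm, a draw latch above. Origin on the bench below the lever pivot; x across, +y from latch to keeper, z up. Plate y -86 to 126 mm, fixed half y 12 to 42, sliding half y 54 to 112 when open, soft seal strips between. Rubber-topped lever rest at y -62 mm, 34 mm high
- lever_pivot (a point): the lever's fixed pivot axis (along the mould's x), 58 mm above the mould's origin. The loop's pin is on the lever 20 mm from here, 6 degrees to the keeper side of the handle's line (at lever angle 0: y +2, z +20 mm)
- lever (a joint): lever angle, rad: 0 = handle upright, grows as it swings to the mould's -y, away from the keeper; hard stop at 1.85 (handle 16 degrees below level). Friction 0.07 N m: it stays where left. Dead centre of the latch about 1.68: short of it the latch's pull turns the lever back, beyond it the pull holds it on its stop. With the bar on the keeper and the mould open it reads 0.4 to 1.0
- handle_end (a point): middle of the black round cross grip (12 mm diameter, 22 mm long along the mould's x) at the lever's end, 74 mm from the pivot. Between 16 and 72 mm from the pivot the handle is a flat steel bar, 14 mm wide along x and 6 mm thick.
- handle: the lever's handle (flat bar and cross grip); origin on the lever pivot, its z along the handle to the grip, its x along the mould's x; its +y face is the one to push
- loop: the latch's steel loop: two arms 30 mm apart joined by a round bar of 5 mm diameter; beyond the bar a tab bent up to a round grip. Origin at its pin on the lever, x along the mould's x, +y along the arms to the bar. Friction at the pin (0.055 N m): it stays at the angle it is left at and swings up with the lever unless its bar is caught under the lip. It starts raised
- loop_bar (a point): middle of the loop's bar, 100 mm along the loop's y from its pin
- loop_tab (a point): middle of the tab's round grip: a cylinder 11 mm in diameter and 16 mm long along the mould's x, at 115 mm along y and 22 mm up z in the loop's frame; grip it across its flat ends, fingers closing along the mould's x. The loop can turn in the grip. Pulled back by the tab, the loop turns the lever with it.
- slide_half (a joint): how far the sliding half has been drawn in to the fixed half, m: 0 = open, grows as it closes. Springs and seal resist: about 9 N to start it, then 2.5 N per mm. Clamped it reads about 0.004 to 0.012
- keeper_mid (a point): on the sliding half: the +y bearing face of the keeper post at mid-adjustment, 58 mm high. Post 14 mm wide, 8 thick; lip overhangs the face by 3.5 mm to +y, underside 5 and top 9 mm above this point; half's top 14 mm below. Keeper is fixed up to 4 mm off this point along y, not measured. Bar middle 2.5 mm past the true face = touching; over about 4.5 mm, the loop lifts off when the lever is thrown
- resin_mount_0: bystander: black round resin mount, 30 mm across, 18 mm high, beside the mould; origin at the middle of its underside
- resin_mount_1: bystander: another round resin mount, 30 x 18 mm, beside the mould; origin at the middle of its underside
- spanner: bystander: double open-ended spanner, 143 mm long, flat on the bench; origin at the middle of its underside
- hex_key: bystander: bent hexagon key, 92 mm long, flat on the bench; origin at the middle of its underside
- petri_dish_1: bystander: lidded glass dish, 67 mm across, 17 mm high; origin at the middle of its underside
- steel_weight_30: bystander: turned steel weight, 42 mm across, 24 mm high; origin at the middle of its underside

How it is judged (in metres and radians):
On the way, in this order (a step that is already met when the one before it is completed fails the run):
1. the loop's bar lies behind the keeper, under its lip, with the lever still up and the sliding half not yet drawn in (y of loop_bar in the frame of keeper_mid between -0.003 and 0.0095 m and z of loop_bar in the frame of keeper_mid between -0.013 and 0.0035 m and value of joint lever below 1.3 rad and value of joint slide_half below 0.002 m), for 0.2 s.
2. the lever is past centre on its rest with the sliding half drawn in by the loop (value of joint lever above 1.78 rad and value of joint slide_half above 0.002 m), for 0.2 s.
At the end, for the whole second after the job is handed in: the lever lies past centre on its rest (over 1.78 rad), the loop's bar is hooked under the keeper's lip (at most 8 mm from the point keeper_mid along y and not more than 4 mm above it), the sliding half is drawn in by more than 2 mm, all at rest (all of step 2 and y of loop_bar in the frame of keeper_mid between -0.003 and 0.008 m and z of loop_bar in the frame of keeper_mid below 0.004 m and velocity of joint slide_half below 0.005 m/s and velocity of joint lever below 0.05 rad/s); the robot touches nothing.
It fails at once if the sliding half is dragged in more than 1 mm by the gripped loop (only the lever may draw it in) (contact force between the fingers and loop above 0.5 N and value of joint slide_half above 0.001 m).
It fails at once if the lever's handle is pushed with more than 35 N (contact force between anything else and handle above 35 N).
It fails at once if a thing beside the mould is moved more than 25 mm (distance of any of resin_mount_0, resin_mount_1, spanner, hex_key, petri_dish_1, steel_weight_30 from where it was at the start of the episode above 0.025 m).
It also fails if it takes over 48 s, if anything falls off the work surface, if the arm or the gripper's body presses on something with over 40 N, if the wrist force passes 120 N, or if a joint passes its speed limit or range.

## Working session

There is one attempt and no reset: what is moved stays moved. The work goes in short steps, Python scripts to look and compute and a shell command to move; the robot and the scene stay as the last step left them, time stands still between calls to the robot, and variables do not carry over. Pictures are saved under pics/ and viewed, at most 10 in all, crops included, and the job is handed in when it is done.

```bash
mkdir -p pics; cat > h.py <<'E'
import numpy as np, cv2
from rig import sense, capture, finish_job, find_in, place_of
from scipy.spatial.transform import Rotation as R
def cam(name):
    s=sense(); c=capture(name); c['name']=name
    if name=='wrist':
        T=np.eye(4); q=np.array(s['ee_rot']); T[:3,:3]=R.from_quat(q[[1,2,3,0]]).as_matrix(); T[:3,3]=s['eef_pos']
        c['wfc']=T@np.array(c['mount'])
    else: c['wfc']=np.linalg.inv(np.array(c['camera_from_world']))
    return c
def ray(c,p):
    d=np.array([(p[0]-c['cx'])/c['fx'],-(p[1]-c['cy'])/c['fy'],-1.])
    return c['wfc'][:3,3], c['wfc'][:3,:3]@d
def at_depth(c,p):
    u,v=int(round(p[0])),int(round(p[1])); w=c['depth'][max(0,v-1):v+2,max(0,u-1):u+2]; w=w[w>0]
    if len(w)==0: return None
    o,d=ray(c,p); return o+d*np.median(w)
def at_z(c,p,z):
    o,d=ray(c,p); return o+d*(z-o[2])/d[2]
def tri(rs):
    A=np.zeros((3,3));b=np.zeros(3)
    for o,d in rs:
        d=d/np.linalg.norm(d);P=np.eye(3)-np.outer(d,d);A+=P;b+=P@o
    x=np.linalg.solve(A,b)
    return x,[np.linalg.norm((np.eye(3)-np.outer(d,d)/(d@d))@(x-o)) for o,d in rs]
def save(c,fn,pts=()):
    im=c['color'][:,:,::-1].copy()
    for p in pts: cv2.circle(im,(int(p[0]),int(p[1])),3,(0,255,0),1)
    cv2.imwrite(fn,im)
E
python3 - <<'E'
from h import *
np.set_printoptions(precision=1,suppress=True)
for n in ['scene','top']:
    c=cam(n); pts=[]
    print(n,c['fx'],'campos',c['wfc'][:3,3])
    for q in ['mould','lever_pivot','handle_end','handle','loop','loop_bar','loop_tab','keeper_mid','resin_mount_0','spanner','hex_key','petri_dish_1','steel_weight_30']:
        for r in place_of(q,n)[:2]:
            pts.append(r['centre']); print(q,np.round(r['conf'],2),np.array(r['centre']),at_depth(c,r['centre']))
    save(c,f'pics/{n}0.png',pts)
E
```

```text
scene 478.0109547650911 campos [ 311.3 -481.6  742.2]
mould 0.91 [296.  255.8] [572.3 -12.9  17.1]
mould 0.39 [288.3 204.1] [617.2 109.3  19.8]
lever_pivot 0.94 [295.8 234.7] [574.8  -4.4  69.3]
lever_pivot 0.53 [262.  283.3] [489.4 -40.9  17.7]
handle_end 0.7 [293.2 201. ] [628.  108.7  24.6]
handle_end 0.53 [265.9 170.9] [555.5  77.8 165.5]
handle 0.64 [295.5 234.4] [573.5  -5.5  72. ]
loop 0.88 [294.5 224. ] [573.3  -0.8  96.2]
loop 0.61 [294.1 239.3] [569.4  -8.4  63.4]
loop_bar 0.77 [264.5 180.4] [553.8  81.4 139.8]
loop_bar 0.34 [295.7 238.1] [572.6  -8.4  65.2]
loop_tab 0.56 [267.  169.5] [558.1  78.7 167. ]
keeper_mid 0.72 [266.3 212.5] [553.   76.2  58.8]
resin_mount_0 0.68 [247.8 259.4] [487.1  17.7  19.1]
resin_mount_0 0.57 [261.6 281.3] [489.9 -38.2  20.2]
spanner 0.62 [290.5 309.9] [ 514.4 -105.3    5.5]
hex_key 0.68 [348.4 255.4] [666.4 -49.2   6.9]
hex_key 0.65 [293.7 235.5] [571.4  -2.7  66.9]
petri_dish_1 0.83 [321.2 223. ] [653.5  35.8  19. ]
steel_weight_30 0.76 [287.  203.7] [615.6 112.1  19. ]
top 417.91289541176695 campos [475.7  31.3 945.4]
mould 0.86 [286.6 19
[... 210 characters left out ...]
5.6 134.9]
loop 0.53 [284. 192.] [573.5   7.3 136.2]
loop 0.53 [276.3 237.4] [487.   22.9  16.5]
loop_bar 0.8 [246.3 204.9] [547.6  79.7 157.2]
loop_bar 0.47 [247.1 206.7] [546.   79.5 136.2]
loop_tab 0.65 [243.5 201.4] [553.5  84.3 166.3]
keeper_mid 0.71 [247.4 206.6] [546.2  78.9 136.3]
keeper_mid 0.68 [302.6 154.8] [675.4 -41.3  -1. ]
resin_mount_0 0.6 [299.3 237.2] [486.4 -28.2  16.2]
resin_mount_0 0.55 [275.4 237. ] [487.9  24.9  17.2]
spanner 0.83 [332.5 226.6] [ 509.1 -104.9    1. ]
hex_key 0.59 [304.9 152.8] [680.  -46.7  -1.1]
petri_dish_1 0.79 [257.3 158.7] [664.7  62.4  15.4]
petri_dish_1 0.21 [285.8 190.6] [576.3   3.7 135.4]
steel_weight_30 0.77 [227.3 174.9] [628.4 129.9  18.6]
```

```bash
python3 - <<'E'
from h import *
a=cv2.imread('pics/scene0.png')[140:340,190:390]; b=cv2.imread('pics/top0.png')[110:310,190:390]
cv2.imwrite('pics/a.png',cv2.resize(np.hstack([a,b]),None,fx=2,fy=2,interpolation=cv2.INTER_CUBIC))
a=capture('scene')['color'][150:300,220:340,::-1]
cv2.imwrite('pics/b.png',cv2.resize(a,None,fx=4,fy=4,interpolation=cv2.INTER_CUBIC))
E
```

```text
(no output)
```

View pics/a.png

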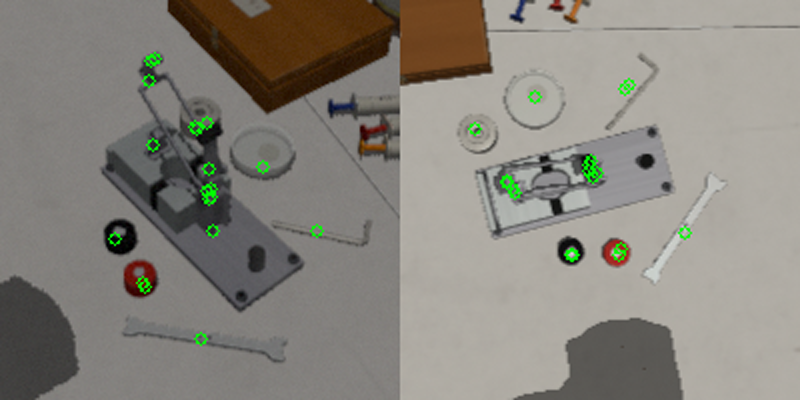

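View pics/b.png

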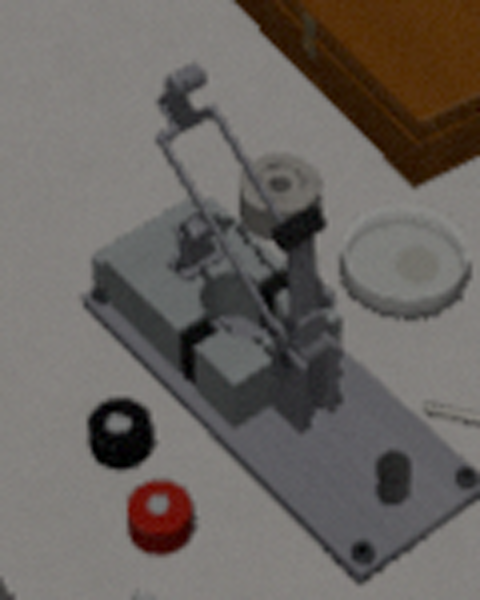

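```bash
cat >> h.py <<'E'
def tool():
    s=sense(); q=np.array(s['ee_rot']); return np.array(s['eef_pos']),R.from_quat(q[[1,2,3,0]])
def go(p,yhat=None,zhat=np.array([0,0,-1.])):
    """prints shift (tool axes now) and rotvec (tool axes) to reach p with tool y along +-yhat, z along zhat"""
    P,Q=tool(); print('at',P.round(1),'y',Q.as_matrix()[:,1].round(3),'z',Q.as_matrix()[:,2].round(3))
    M0=Q.as_matrix(); print('shift now-axes',(M0.T@(np.array(p)-P)).round(1))
    if yhat is not None:
        best=None
        for sg in (1,-1):
            z=zhat/np.linalg.norm(zhat); y=sg*np.array(yhat,float); y-=z*(y@z); y/=np.linalg.norm(y); x=np.cross(y,z)
            M=np.stack([x,y,z],1); rv=R.from_matrix(M0.T@M).as_rotvec()
            print('turn',rv.round(3),'shift after turn',(M.T@(np.array(p)-P)).round(1))
E
python3 - <<'E'
from h import *
np.set_printoptions(precision=1,suppress=True)
c=cam('top')
w=[at_z(c,p,10) for p in [(228,196),(237.5,228.5),(326,205),(318.5,173.5)]]
for x in w: print(x)
print([np.linalg.norm(w[i]-w[(i+1)%4]) for i in range(4)])
ctr=np.mean(w,0); y=(w[0]+w[1]-w[2]-w[3]); y/=np.linalg.norm(y); x=np.array([y[1],-y[0],0])
print('ctr',ctr,'y',y.round(3),'x',x.round(3),'origin',ctr-20*y)
cs=cam('scene')
for n,p,q in [('tab',(267,169.5),(243.5,201)),('bar',(266,180.5),(246.3,204.9))]:
    print(n,tri([ray(cs,p),ray(c,q)]))
go([560-0,-20,380],x); print(sense()['joints'], cam('wrist')['mount'])
E
```

```text
[581.9 129.6  10. ]
[508.5 109.1  10. ]
[557.6 -90.4  10. ]
[629.6 -75.5  10. ]
[np.float64(76.2169489965257), np.float64(205.4509942605355), np.float64(73.45018332244335), np.float64(210.56338386266756)]
ctr [569.4  18.2  10. ] y [-0.2  1.   0. ] x [1.  0.2 0. ] origin [574.1  -1.2  10. ]
tab (array([557.2,  83.6, 162.8]), [np.float64(2.778334944584699), np.float64(2.778334944584643)])
bar (array([552.3,  79.6, 141.2]), [np.float64(3.3539685167894397), np.float64(3.3539685167894495)])
at [ 183.8 -491.8  231.3] y [ 0.3 -0.9  0. ] z [ 0.  0. -1.]
shift now-axes [ 517.6 -310.2 -148.7]
turn [ 0.  -0.  -1.4] shift after turn [ 371.3  475.6 -148.7]
turn [-0.  -0.   1.7] shift after turn [-371.3 -475.6 -148.7]
[-1.4  0.3  1.5  0.   1.3 -0.2] [[   0.     1.     0.3   79. ]
 [   1.    -0.    -0.    -0.8]
 [  -0.     0.3   -1.  -142.3]
 [   0.     0.     0.     1. ]]
```

```bash
python3 -m jog '[{"tz":-30,"az":-0.18},{"tz":-30,"az":-0.18},{"tz":-30,"az":-0.18},{"tz":-30,"az":-0.18},{"tz":-29,"az":-0.18}]'; python3 -m jog '[{"az":-0.17},{"az":-0.17},{"az":-0.16}]'
python3 - <<'E'
from h import *
go([560,-20,380],[0.9726,0.2326,0])
E
```

```text
at [ 183.8 -491.8  231.3] y [ 0.35  -0.937  0.   ] z [-0. -0. -1.]
shift now-axes [ 517.6 -310.1 -148.7]
turn [-0.     0.    -1.448] shift after turn [ 371.3  475.6 -148.7]
turn [0.    0.    1.694] shift after turn [-371.3 -475.6 -148.7]schema error: expected keys tx, ty, tz, ax, ay, az, jaw
schema error: expected keys tx, ty, tz, ax, ay, az, jaw
```

```bash
python3 -m jog '[{"tx":0,"ty":0,"tz":-30,"ax":0,"ay":0,"az":-0.18,"jaw":-1},{"tx":0,"ty":0,"tz":-30,"ax":0,"ay":0,"az":-0.18,"jaw":-1},{"tx":0,"ty":0,"tz":-30,"ax":0,"ay":0,"az":-0.18,"jaw":-1},{"tx":0,"ty":0,"tz":-30,"ax":0,"ay":0,"az":-0.18,"jaw":-1},{"tx":0,"ty":0,"tz":-29,"ax":0,"ay":0,"az":-0.18,"jaw":-1}]'; python3 -m jog '[{"tx":0,"ty":0,"tz":0,"ax":0,"ay":0,"az":-0.18,"jaw":-1},{"tx":0,"ty":0,"tz":0,"ax":0,"ay":0,"az":-0.18,"jaw":-1},{"tx":0,"ty":0,"tz":0,"ax":0,"ay":0,"az":-0.18,"jaw":-1}]'
python3 - <<'E'
from h import *
go([560,-20,380],[0.9726,0.2326,0])
E
```

```text
time_s: 2.22
eef_pos: [183.8, -491.7, 381.4]
ee_rot: [0.0, 0.807, 0.591, -0.0]
force: [-0.0, 0.4, -0.4]
grip_width: 0.996
grip_force: 0.0
time_s: 2.6
eef_pos: [183.8, -491.7, 380.3]
ee_rot: [-0.0, 0.62, 0.784, 0.0]
force: [-0.4, 0.2, -0.4]
grip_width: 1.005
grip_force: 0.0
at [ 183.8 -491.7  380.3] y [0.973 0.231 0.   ] z [ 0.  0. -1.]
shift now-axes [3.722e+02 4.749e+02 3.000e-01]
turn [ 0.    -0.    -0.002] shift after turn [3.713e+02 4.756e+02 3.000e-01]
turn [-0.   -0.    3.14] shift after turn [-3.713e+02 -4.756e+02  3.000e-01]
```

```bash
for i in 1; do python3 -m jog '[{"tx":37,"ty":48,"tz":0,"ax":0,"ay":0,"az":0,"jaw":-1},{"tx":37,"ty":48,"tz":0,"ax":0,"ay":0,"az":0,"jaw":-1},{"tx":37,"ty":48,"tz":0,"ax":0,"ay":0,"az":0,"jaw":-1},{"tx":37,"ty":48,"tz":0,"ax":0,"ay":0,"az":0,"jaw":-1},{"tx":37,"ty":48,"tz":0,"ax":0,"ay":0,"az":0,"jaw":-1}]'; python3 -m jog '[{"tx":37,"ty":48,"tz":0,"ax":0,"ay":0,"az":0,"jaw":-1},{"tx":37,"ty":48,"tz":0,"ax":0,"ay":0,"az":0,"jaw":-1},{"tx":37,"ty":48,"tz":0,"ax":0,"ay":0,"az":0,"jaw":-1},{"tx":37,"ty":48,"tz":0,"ax":0,"ay":0,"az":0,"jaw":-1},{"tx":37,"ty":44,"tz":0,"ax":0,"ay":0,"az":0,"jaw":-1}]'; python3 -m jog '[{"tx":0,"ty":0,"tz":0,"ax":0,"ay":0,"az":0,"jaw":-1}]'; done
python3 - <<'E'
from h import *
np.set_printoptions(precision=1,suppress=True)
go([560,-20,380],[0.9726,0.2326,0])
n='wrist';c=cam(n);pts=[]
for q in ['mould','lever_pivot','handle_end','loop','loop_bar','loop_tab','keeper_mid']:
    for r in place_of(q,n)[:2]:
        pts.append(r['centre']); print(q,np.round(r['conf'],2),np.array(r['centre']),at_depth(c,r['centre']))
im=c['color'][:,:,::-1].copy(); cv2.imwrite('pics/w1.png',im)
np.save('w1d.npy',c['depth']);np.save('w1T.npy',c['wfc'])
E
```

```text
time_s: 3.22
eef_pos: [377.0, -255.8, 380.5]
ee_rot: [0.0, 0.623, 0.783, -0.0]
force: [0.1, -0.4, 0.1]
grip_width: 1.001
grip_force: 0.0
time_s: 3.85
eef_pos: [565.4, -22.3, 380.3]
ee_rot: [0.0, 0.622, 0.783, -0.0]
force: [0.3, -0.6, 0.3]
grip_width: 0.996
grip_force: 0.0
time_s: 3.98
eef_pos: [565.6, -21.3, 379.3]
ee_rot: [-0.001, 0.621, 0.784, -0.0]
force: [0.3, -0.7, 0.2]
grip_width: 1.002
grip_force: 0.0
at [565.6 -21.3 379.3] y [ 1.   0.2 -0. ] z [-0.  0. -1.]
shift now-axes [ 2.5 -5.1 -0.7]
turn [-0. -0. -0.] shift after turn [ 2.5 -5.1 -0.7]
turn [-0.   0.   3.1] shift after turn [-2.5  5.1 -0.7]
mould 0.58 [283.1 143.1] [566.9  12.4 130.8]
lever_pivot 0.61 [284.7 149.8] [570.1   6.2 136.2]
handle_end 0.56 [288.4 146.7] [573.3  10.5 136.1]
loop 0.55 [286.9 147. ] [571.8   9.8 136.2]
loop_bar 0.82 [288.3  74.9] [554.7  80.6 165.6]
loop_tab 0.91 [289.4  72.2] [555.2  83.2 166. ]
keeper_mid 0.82 [285.4  79.6] [554.3  81.5  66.2]
```

View pics/w1.png

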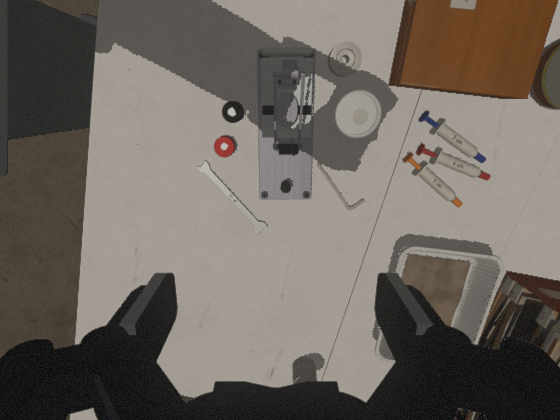

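```bash
python3 -m jog '[{"tx":26,"ty":4,"tz":37,"ax":0,"ay":0,"az":0,"jaw":-1},{"tx":26,"ty":4,"tz":37,"ax":0,"ay":0,"az":0,"jaw":-1},{"tx":26,"ty":4,"tz":37,"ax":0,"ay":0,"az":0,"jaw":-1},{"tx":26,"ty":3.5,"tz":37,"ax":0,"ay":0,"az":0,"jaw":-1},{"tx":0,"ty":0,"tz":0,"ax":0,"ay":0,"az":0,"jaw":-1}]'
python3 - <<'E'
from h import *
np.set_printoptions(precision=1,suppress=True)
go([556.5,83.5,230],[0.9726,0.2326,0])
n='wrist';c=cam(n);pts=[]
for q in ['mould','lever_pivot','handle_end','loop','loop_bar','loop_tab','keeper_mid']:
    for r in place_of(q,n)[:2]:
        pts.append(r['centre']); print(q,np.round(r['conf'],2),np.array(r['centre']),at_depth(c,r['centre']))
save(c,'pics/w2.png')
np.save('w2d.npy',c['depth']);np.save('w2T.npy',c['wfc']);print(c['fx'],c['cx'],c['cy'])
E
```

```text
time_s: 5.0
eef_pos: [554.8, 81.5, 230.4]
ee_rot: [-0.002, 0.622, 0.783, -0.001]
force: [0.8, -0.1, 0.4]
grip_width: 0.996
grip_force: 0.0
at [554.8  81.5 230.4] y [ 1.   0.2 -0. ] z [-0.  0. -1.]
shift now-axes [1.6 2.1 0.4]
turn [-0. -0. -0.] shift after turn [1.6 2.1 0.4]
turn [-0.   0.   3.1] shift after turn [-1.6 -2.1  0.4]
mould 0.85 [272. 246.] [566.1  16.7  44. ]
mould 0.47 [277.1 212.1] [554.5  89.5 156. ]
lever_pivot 0.18 [276.2 221.8] [554.7  86.2 166. ]
handle_end 0.97 [280.5 302.4] [575.6  11.1 136.5]
handle_end 0.27 [349.2 148. ] [619.9 129.9  21.5]
loop_bar 0.74 [275.3 209.6] [553.1  90.1 153.4]
loop_tab 0.64 [277.3 224.4] [555.7  84.9 166.5]
keeper_mid 0.61 [278. 188.] [556.6  83.9  66.9]
keeper_mid 0.44 [276.8 222.4] [555.1  86.  166.1]
344.29249485865506 275.5511525026305 209.5777457474645
```

View pics/w2.png

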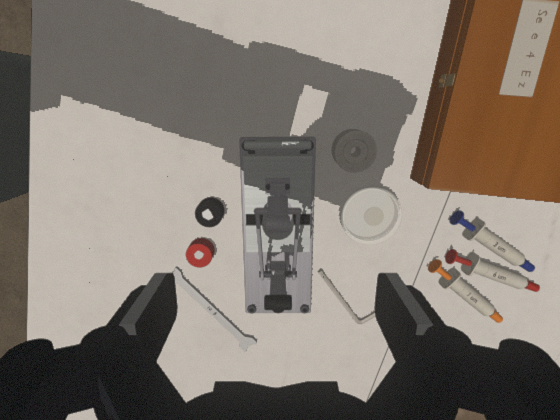

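```bash
cat > m.py <<'E'
from h import *
np.set_printoptions(precision=2,suppress=True)
Y=np.array([-.2326,.9726,0]);X=np.array([.9726,.2326,0]);O=np.array([574,-1.2,0])
def cloud(D,T,fx=344.2925,cx=275.5512,cy=209.5777):
    v,u=np.mgrid[:420,:560]; p=np.stack([(u-cx)/fx*D,-(v-cy)/fx*D,-D],-1)
    W=p@T[:3,:3].T+T[:3,3]; q=W-O; return W,np.stack([q@X,q@Y,W[...,2]],-1)
E
python3 - <<'E'
from m import *
for k in ('w1','w2'):
    D=np.load(k+'d.npy');W,M=cloud(D,np.load(k+'T.npy'))
    ok=(D>0)&(abs(M[...,0])<55)&(M[...,1]>-110)&(M[...,1]<150)
    print(k,'bench z',np.median(W[...,2][ok&(M[...,2]<5)]))
    s=ok&(M[...,2]>6)&(M[...,2]<14)&(abs(M[...,0])<46)
    r=cv2.minAreaRect(W[s][:,:2].astype(np.float32)); print('plate',r)
    b=cv2.boxPoints(r); print((np.c_[b,np.zeros(4)]-O)@np.stack([X,Y],1))
    for lo,hi,n in [(41,47,'halves'),(62,70,'keeper'),(125,140,'grip'),(150,172,'tab')]:
        s=ok&(M[...,2]>lo)&(M[...,2]<hi); P=M[s]
        if len(P): print(n,len(P),'x',np.percentile(P[:,0],[2,50,98]),'y',np.percentile(P[:,1],[2,50,98]),'z',np.percentile(P[:,2],[2,50,98]))
E
```

```text
w1 bench z -0.36136317061163936
plate ((570.9175415039062, 20.172897338867188), (80.07815551757812, 211.23193359375), 13.416803359985352)
[[-38.01 127.15]
 [-38.13 -84.09]
 [ 41.95 -84.14]
 [ 42.07 127.1 ]]
halves 2361 x [-30.16  -3.68  34.16] y [ 15.26  69.65 111.85] z [41.39 43.62 45.95]
keeper 66 x [-8.29  1.45  9.99] y [-8.49 83.26 85.73] z [62.06 66.16 67.83]
grip 379 x [-13.73   1.62  18.11] y [ 4.3  14.26 88.74] z [125.82 135.54 138.26]
tab 255 x [-5.78  1.93  9.59] y [81.46 87.52 96.02] z [150.7  165.01 167.49]
w2 bench z -0.3335135263766347
plate ((571.0189208984375, 19.602432250976562), (80.1767578125, 212.10321044921875), 13.386402130126953)
[[-38.03 127.02]
 [-38.27 -85.08]
 [ 41.91 -85.17]
 [ 42.15 126.94]]
halves 4475 x [-29.92   2.08  34.08] y [ 14.35  77.8  112.42] z [41.5  43.67 46.03]
keeper 240 x [-4.91  1.98 12.56] y [-6.25 84.23 91.5 ] z [62.05 66.57 69.57]
grip 740 x [-13.96   1.68  18.05] y [ 4.76 14.43 89.6 ] z [126.5  135.59 137.85]
tab 629 x [-5.62  2.04  9.69] y [82.67 91.05 96.06] z [150.58 164.18 167.23]
```

```bash
sed -i 's/O=np.array(.*$/O=np.array([575.66,0.23,0])/; s/^Y=np.array(\[-.2326,.9726,0\]);X=np.array(\[.9726,.2326,0\])/Y=np.array([-.2317,.9728,0]);X=np.array([.9728,.2317,0])/' m.py
python3 - <<'E'
from m import *
from scipy.optimize import least_squares
D=np.load('w2d.npy');W,M=cloud(D,np.load('w2T.npy')); M=M[(D>0)]
def fit(P,r):
    f=lambda c:np.hypot(P[:,1]-c[0],P[:,2]-c[1])-r
    s=least_squares(f,[P[:,1].mean(),P[:,2].max()-r],loss='soft_l1'); return s.x,np.abs(s.fun).mean(),len(P)
g=M[(abs(M[:,0])<10)&(abs(M[:,1])<30)&(M[:,2]>128)&(M[:,2]<142)]; print('grip',fit(g,6))
t=M[(abs(M[:,0])<7)&(M[:,1]>70)&(M[:,1]<110)&(M[:,2]>159)&(M[:,2]<170)]; print('tab',fit(t,5.5))
k=M[(abs(M[:,0])<9)&(M[:,1]>60)&(M[:,1]<110)&(M[:,2]>47)&(M[:,2]<75)]
for z0 in range(47,75,2):
    p=k[(k[:,2]>=z0)&(k[:,2]<z0+2)]
    if len(p): print(z0,len(p),p[:,0].min(),p[:,0].max(),np.percentile(p[:,1],[0,5,50,95,100]))
b=M[(abs(M[:,0])>9)&(abs(M[:,0])<18)&(M[:,1]>60)&(M[:,1]<110)&(M[:,2]>100)&(M[:,2]<150)];
print('arms',len(b)); i=np.argsort(b[:,1]); print(b[i][::max(1,len(b)//12)])
E
```

```text
grip (array([  7.88, 131.15]), np.float64(0.44656080594574654), 396)
tab (array([ 85.84, 161.05]), np.float64(0.42301927396649197), 357)
47 52 -8.882700282306546 8.683493445106642 [76.04 77.51 87.07 90.05 90.84]
49 16 -8.79275309171854 8.606334072929958 [80.45 81.26 84.4  87.3  87.3 ]
63 2 -6.507110584280928 -4.6251018236186745 [84.42 84.7  87.21 89.72 90.  ]
65 117 -6.519146299221833 6.362680969193388 [79.81 80.08 84.91 90.31 90.55]
67 60 -6.494241931577401 6.346084559642832 [80.21 80.26 85.56 89.79 90.58]
arms 339
[[ 13.51  60.06 115.59]
 [ 13.96  64.16 121.67]
 [-14.    67.62 123.94]
 [-15.21  71.73 128.33]
 [ 13.56  75.24 127.18]
 [-16.37  78.46 131.53]
 [ 16.03  81.73 134.56]
 [-10.14  84.75 136.44]
 [ 15.79  85.76 137.49]
 [-12.21  86.72 137.83]
 [ 15.15  87.47 135.74]
 [ 12.98  88.17 135.54]
 [ 14.43  88.85 135.3 ]]
```

```bash
python3 -m jog '[{"tx":2,"ty":1.5,"tz":30,"ax":0,"ay":0,"az":0,"jaw":-1},{"tx":0,"ty":0,"tz":30,"ax":0,"ay":0,"az":0,"jaw":-0.4},{"tx":0,"ty":0,"tz":25,"ax":0,"ay":0,"az":0,"jaw":0},{"tx":0,"ty":0,"tz":0,"ax":0,"ay":0,"az":0,"jaw":0.2},{"tx":0,"ty":0,"tz":0,"ax":0,"ay":0,"az":0,"jaw":0.2}]'
python3 - <<'E'
from m import *
go(O+85.8*Y+[0,0,145],X)
E
```

```text
time_s: 6.02
eef_pos: [557.7, 82.8, 148.6]
ee_rot: [0.001, 0.623, 0.783, 0.001]
force: [0.5, 0.1, 0.7]
grip_width: 0.405
grip_force: 0.0
at [557.7  82.8 148.6] y [0.97 0.23 0.  ] z [ 0. -0. -1.]
shift now-axes [ 1.3 -1.7  3.6]
turn [ 0.    0.   -0.01] shift after turn [ 1.3 -1.7  3.6]
turn [ 0.   -0.    3.13] shift after turn [-1.3  1.7  3.6]
```

```bash
python3 -m jog '[{"tx":1,"ty":-1.5,"tz":3,"ax":0,"ay":0,"az":-0.01,"jaw":0.2},{"tx":0,"ty":0,"tz":0,"ax":0,"ay":0,"az":0,"jaw":0.2}]'
python3 - <<'E'
from m import *
for i in range(2):
  go(O+85.8*Y+[0,0,145],X); capture('top')
n='wrist';c=cam(n);W,M=cloud(c['depth'],c['wfc'])
M=M[c['depth']>0]
t=M[(abs(M[:,0])<12)&(M[:,1]>70)&(M[:,1]<105)&(M[:,2]>157)&(M[:,2]<170)]; print(len(t),np.percentile(t[:,0],[2,50,98]),np.percentile(t[:,1],[2,50,98]),np.percentile(t[:,2],[2,50,98]))
E
```

```text
time_s: 6.28
eef_pos: [555.4, 83.7, 144.7]
ee_rot: [0.0, 0.618, 0.786, 0.0]
force: [0.4, -0.3, -0.3]
grip_width: 0.399
grip_force: 0.0
at [555.4  83.7 144.7] y [0.97 0.23 0.  ] z [ 0. -0. -1.]
shift now-axes [-0.1  0.4 -0.3]
turn [0. 0. 0.] shift after turn [-0.1  0.4 -0.3]
turn [-0.    0.   -3.14] shift after turn [ 0.1 -0.4 -0.3]
at [555.5  83.6 144.7] y [0.97 0.23 0.  ] z [ 0. -0. -1.]
shift now-axes [-0.   0.3 -0.3]
turn [0. 0. 0.] shift after turn [-0.   0.3 -0.3]
turn [-0.    0.   -3.14] shift after turn [ 0.  -0.3 -0.3]
1119 [-7.48 -0.11  7.62] [81.68 88.88 91.59] [157.27 165.28 167.31]
```

Centred; close gently.

```bash
python3 -m jog '[{"tx":0,"ty":0,"tz":0,"ax":0,"ay":0,"az":0,"jaw":0.5},{"tx":0,"ty":0,"tz":0,"ax":0,"ay":0,"az":0,"jaw":0.8},{"tx":0,"ty":0,"tz":0,"ax":0,"ay":0,"az":0,"jaw":0.8},{"tx":0,"ty":0,"tz":0,"ax":0,"ay":0,"az":0,"jaw":0.8},{"tx":0,"ty":0,"tz":0,"ax":0,"ay":0,"az":0,"jaw":0.8}]' 25
python3 -c "
import numpy as np
r=116.9
for a in np.linspace(45.66,-1.5,8):
  print(round(a,1),round(4.2+r*np.cos(np.radians(a)),1),round(77.2+r*np.sin(np.radians(a)),1), 'bar',round(4.2+100*np.cos(np.radians(a-10.83)),1),round(77.2+100*np.sin(np.radians(a-10.83)),1))"
```

```text
time_s: 7.05
eef_pos: [555.3, 83.7, 144.3]
ee_rot: [-0.0, 0.619, 0.786, -0.0]
force: [-3.4, 1.2, 2.3]
grip_width: 0.178
grip_force: 25.1
45.7 85.9 160.8 bar 86.3 134.3
38.9 95.1 150.6 bar 92.4 124.3
32.2 103.1 139.5 bar 97.3 113.6
25.4 109.8 127.4 bar 101.0 102.4
18.7 114.9 114.7 bar 103.3 90.9
12.0 118.6 101.5 bar 104.2 79.2
5.2 120.6 87.9 bar 103.7 67.5
-1.5 121.1 74.1 bar 101.9 55.8
```

```bash
python3 -m jog '[{"tx":4.6,"ty":0,"tz":5.1,"ax":0,"ay":0,"az":0,"jaw":0.8},{"tx":4.6,"ty":0,"tz":5.1,"ax":0,"ay":0,"az":0,"jaw":0.8},{"tx":4,"ty":0,"tz":5.5,"ax":0,"ay":0,"az":0,"jaw":0.8},{"tx":4,"ty":0,"tz":5.6,"ax":0,"ay":0,"az":0,"jaw":0.8}]'
python3 -m jog '[{"tx":6.7,"ty":0,"tz":12.1,"ax":0,"ay":0,"az":0,"jaw":0.8},{"tx":5.1,"ty":0,"tz":12.7,"ax":0,"ay":0,"az":0,"jaw":0.8},{"tx":0,"ty":0,"tz":0,"ax":0,"ay":0,"az":0,"jaw":0.8}]'
python3 -c "
from m import *
go(O+114.9*Y+[0,0,98.7],X)"
```

```text
time_s: 7.55
eef_pos: [551.3, 100.6, 122.5]
ee_rot: [0.0, 0.618, 0.786, -0.0]
force: [-1.9, -0.5, 1.4]
grip_width: 0.182
grip_force: 25.2
time_s: 7.92
eef_pos: [548.3, 112.3, 97.0]
ee_rot: [-0.001, 0.618, 0.786, -0.0]
force: [-1.2, 0.9, -0.0]
grip_width: 0.175
grip_force: 25.2
at [548.3 112.3  97. ] y [ 0.97  0.23 -0.  ] z [-0.  0. -1.]
shift now-axes [-0.4  0.6 -1.7]
turn [-0. -0.  0.] shift after turn [-0.4  0.6 -1.7]
turn [ 0.   -0.   -3.14] shift after turn [ 0.4 -0.6 -1.7]
```

```bash
python3 -m jog '[{"tx":3.5,"ty":0,"tz":12,"ax":0,"ay":0,"az":0,"jaw":0.8},{"tx":2,"ty":0,"tz":13,"ax":0,"ay":0,"az":0,"jaw":0.8},{"tx":0.5,"ty":0,"tz":12,"ax":0,"ay":0,"az":0,"jaw":0.8},{"tx":0,"ty":0,"tz":0,"ax":0,"ay":0,"az":0,"jaw":0.8},{"tx":0,"ty":0,"tz":0,"ax":0,"ay":0,"az":0,"jaw":0.8}]'
python3 - <<'E'
from m import *
go(O+121*Y+[0,0,59],X)
c=cam('wrist'); W,M=cloud(c['depth'],c['wfc']); save(c,'pics/w3.png')
im=cv2.imread('pics/w3.png')[120:340,180:400]; s=cam('scene')['color'][150:300,210:360,::-1]
cv2.imwrite('pics/w3c.png',np.hstack([cv2.resize(im,(400,400)),cv2.resize(s,(400,400))]))
M=M[c['depth']>0]
g=M[(abs(M[:,0])<10)&(abs(M[:,1])<40)&(M[:,2]>120)]; print('grip',np.percentile(g[:,1],[2,50,98]),np.percentile(g[:,2],[2,50,98]))
t=M[(abs(M[:,0])<6)&(M[:,1]>112)&(M[:,1]<135)&(M[:,2]>70)]; print('tab',np.percentile(t[:,1],[2,50,98]),np.percentile(t[:,2],[2,50,98]))
E
```

```text
time_s: 8.55
eef_pos: [547.2, 117.5, 61.2]
ee_rot: [-0.0, 0.619, 0.786, -0.0]
force: [-1.9, -0.1, -0.0]
grip_width: 0.177
grip_force: 25.3
at [547.2 117.5  61.2] y [ 0.97  0.23 -0.  ] z [-0. -0. -1.]
shift now-axes [0.3 0.5 2.2]
turn [-0.  0.  0.] shift after turn [0.3 0.5 2.2]
turn [-0.   -0.   -3.14] shift after turn [-0.3 -0.5  2.2]Traceback (most recent call last):
  File "<stdin>", line 7, in <module>
    return _quantile_unchecked(
        a, q, axis, out, overwrite_input, method, keepdims, weights)
    return _ureduce(a,
                    func=_quantile_ureduce_func,
    ...<5 lines>...
                    overwrite_input=overwrite_input,
                    method=method)
    r = func(a, **kwargs)
    result = _quantile(arr,
                       quantiles=q,
    ...<2 lines>...
                       out=out,
                       weights=wgt)
    slices_having_nans = np.isnan(arr[-1, ...])
                                  ~~~^^^^^^^^^
IndexError: index -1 is out of bounds for axis 0 with size 0
```

View pics/w3c.png

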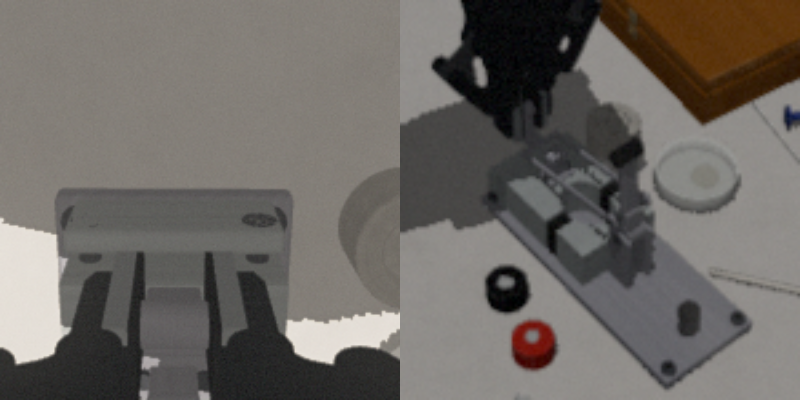

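```bash
python3 -m jog '[{"tx":0,"ty":0,"tz":2.5,"ax":0,"ay":0,"az":0,"jaw":0.8},{"tx":-2,"ty":0,"tz":0,"ax":0,"ay":0,"az":0,"jaw":0.8},{"tx":-2,"ty":0,"tz":0,"ax":0,"ay":0,"az":0,"jaw":0.8},{"tx":-2,"ty":0,"tz":0,"ax":0,"ay":0,"az":0,"jaw":0.8},{"tx":0,"ty":0,"tz":0,"ax":0,"ay":0,"az":0,"jaw":0.8}]'
cat > st.py <<'E'
from m import *
s=sense();p=np.array(s['eef_pos'])-O;f=np.array(s['force']); print('xm',p@X,'ym',p@Y,'z',p[2],'F',f@X,f@Y,f[2],'T',np.array(s['wrist_torque']))
E
python3 st.py
python3 -m jog '[{"tx":-1,"ty":0,"tz":0,"ax":0,"ay":0,"az":0,"jaw":0.8},{"tx":-1,"ty":0,"tz":0,"ax":0,"ay":0,"az":0,"jaw":0.8},{"tx":0,"ty":0,"tz":0,"ax":0,"ay":0,"az":0,"jaw":0.8}]'
python3 st.py
python3 -m jog '[{"tx":-1,"ty":0,"tz":0,"ax":0,"ay":0,"az":0,"jaw":0.8},{"tx":0,"ty":0,"tz":0,"ax":0,"ay":0,"az":0,"jaw":0.8}]'
python3 st.py
```

```text
time_s: 9.28
eef_pos: [548.4, 112.4, 58.7]
ee_rot: [-0.0, 0.619, 0.786, 0.0]
force: [-2.7, 5.4, 1.9]
grip_width: 0.178
grip_force: 25.4
xm -0.5488768289866125 ym 115.39385693520995 z 58.72684331999182 F -1.376608431858318 5.930188228720574 1.894386930211212 T [0.56 0.37 0.02]
time_s: 9.65
eef_pos: [548.8, 110.5, 58.7]
ee_rot: [-0.001, 0.619, 0.786, 0.0]
force: [-2.8, 5.2, 0.9]
grip_width: 0.178
grip_force: 25.4
xm -0.5778822336561359 ym 113.46302914869246 z 58.689800043111795 F -1.5191466436101477 5.711127701718926 0.9017285604554803 T [ 0.58  0.41 -0.06]
time_s: 9.9
eef_pos: [549.1, 109.5, 58.7]
ee_rot: [-0.0, 0.619, 0.786, 0.0]
force: [-2.5, 5.8, 1.4]
grip_width: 0.18
grip_force: 25.4
xm -0.5508653307138612 ym 112.46836071938117 z 58.72676798001967 F -1.1255040852378142 6.182800681097175 1.4405219347988085 T [0.56 0.42 0.02]
```

```bash
python3 -m jog '[{"tx":-1,"ty":0,"tz":0,"ax":0,"ay":0,"az":0,"jaw":0.8},{"tx":-1,"ty":0,"tz":0,"ax":0,"ay":0,"az":0,"jaw":0.8},{"tx":0,"ty":0,"tz":0,"ax":0,"ay":0,"az":0,"jaw":0.8}]' >/dev/null
python3 st.py
python3 -m jog '[{"tx":-0.7,"ty":0,"tz":0,"ax":0,"ay":0,"az":0,"jaw":0.8},{"tx":0,"ty":0,"tz":0,"ax":0,"ay":0,"az":0,"jaw":0.8}]' >/dev/null
python3 st.py
```

```text
xm -0.5775350605466412 ym 110.43492819167196 z 58.69513707429802 F -1.3716214180032464 4.870619428154801 0.1510765518751398 T [ 0.6   0.44 -0.07]
xm -0.5640848278154722 ym 109.75157905929142 z 58.70253144811309 F -0.9519020176146049 5.2274184140469595 1.8271824713690763 T [ 0.55  0.44 -0.04]
```

```bash
python3 -m jog '[{"tx":-0.5,"ty":0,"tz":0,"ax":0,"ay":0,"az":0,"jaw":0.8},{"tx":0,"ty":0,"tz":0,"ax":0,"ay":0,"az":0,"jaw":0.8}]' >/dev/null
python3 st.py
```

```text
xm -0.5575501282852697 ym 109.29394424771398 z 58.6935509817052 F -2.0351585447587297 5.617103793517441 1.2008718539797147 T [ 0.62  0.36 -0.04]
```

```bash
python3 -m jog '[{"tx":-0.5,"ty":0,"tz":0,"ax":0,"ay":0,"az":0,"jaw":0.8},{"tx":0,"ty":0,"tz":0,"ax":0,"ay":0,"az":0,"jaw":0.8}]' >/dev/null
python3 st.py
```

```text
xm -0.5723401936254559 ym 108.78121894940965 z 58.68702201811131 F -1.5185929932625792 6.128123233967347 1.400627206008918 T [ 0.62  0.38 -0.03]
```

```bash
python3 -m jog '[{"tx":-0.4,"ty":0,"tz":0,"ax":0,"ay":0,"az":0,"jaw":0.8},{"tx":0,"ty":0,"tz":0,"ax":0,"ay":0,"az":0,"jaw":0.8}]' >/dev/null
python3 st.py
```

```text
xm -0.571990283395705 ym 108.40950149202531 z 58.658016051870305 F -1.3025144764692174 5.912600195992262 1.4723216365675182 T [ 0.67  0.42 -0.02]
```

```bash
python3 -m jog '[{"tx":-0.4,"ty":0,"tz":0,"ax":0,"ay":0,"az":0,"jaw":0.8},{"tx":0,"ty":0,"tz":0,"ax":0,"ay":0,"az":0,"jaw":0.8}]' >/dev/null
python3 st.py
```

```text
xm -0.5749113085490006 ym 108.00326562859716 z 58.682738488059954 F -1.734605846640839 4.882934235394971 1.2511132904509634 T [0.65 0.45 0.02]
```

```bash
python3 -m jog '[{"tx":-0.4,"ty":0,"tz":0,"ax":0,"ay":0,"az":0,"jaw":0.8},{"tx":0,"ty":0,"tz":0,"ax":0,"ay":0,"az":0,"jaw":0.8}]' >/dev/null
python3 st.py
```

```text
xm -0.5769082949328485 ym 107.71105665474002 z 58.683179183246075 F -1.4196107118147652 6.187182026765336 1.5697391778307492 T [ 0.71  0.43 -0.09]
```

```bash
python3 -m jog '[{"tx":-0.4,"ty":0,"tz":0,"ax":0,"ay":0,"az":0,"jaw":0.8},{"tx":0,"ty":0,"tz":0,"ax":0,"ay":0,"az":0,"jaw":0.8}]' >/dev/null
python3 st.py
```

```text
xm -0.5751649929975639 ym 107.65208333451768 z 58.72718158865778 F -1.863987475836638 7.2884306506547025 1.8512436534865657 T [ 1.05  0.4  -0.01]
```

```bash
python3 -m jog '[{"tx":0,"ty":0,"tz":0,"ax":0,"ay":0,"az":0,"jaw":0.5},{"tx":0,"ty":0,"tz":0,"ax":0,"ay":0,"az":0,"jaw":0.2},{"tx":0,"ty":0,"tz":0,"ax":0,"ay":0,"az":0,"jaw":0.2}]'; python3 st.py
python3 -m jog '[{"tx":0,"ty":0,"tz":-20,"ax":0,"ay":0,"az":0,"jaw":0.2},{"tx":0,"ty":0,"tz":-50,"ax":0,"ay":0,"az":0,"jaw":0.2},{"tx":-30,"ty":0,"tz":-50,"ax":0,"ay":0,"az":0,"jaw":1},{"tx":-40,"ty":0,"tz":-30,"ax":0,"ay":0,"az":0,"jaw":1},{"tx":0,"ty":0,"tz":0,"ax":0,"ay":0,"az":0,"jaw":1}]'
python3 - <<'E'
from m import *
from scipy.optimize import least_squares
def fit(P,r):
    f=lambda c:np.hypot(P[:,1]-c[0],P[:,2]-c[1])-r
    s=least_squares(f,[P[:,1].mean(),P[:,2].max()-r],loss='soft_l1'); return s.x,np.abs(s.fun).mean(),len(P)
c=cam('wrist');W,M=cloud(c['depth'],c['wfc']); save(c,'pics/w4.png')
im=cv2.imread('pics/w4.png')[100:400,130:430]; cv2.imwrite('pics/w4c.png',cv2.resize(im,(600,600)))
M=M[c['depth']>0]; M=M[abs(M[:,0])<30]
g=M[(abs(M[:,0])<10)&(M[:,1]>-75)&(M[:,1]<-20)&(M[:,2]>85)&(M[:,2]<135)]; 
print(len(g)); top=g[g[:,2]>g[:,2].max()-9] if len(g) else g
if len(top): print('grip',fit(top,6))
t=M[(abs(M[:,0])<7)&(M[:,1]>95)&(M[:,1]<125)&(M[:,2]>73)&(M[:,2]<90)]; print('tab',len(t),fit(t,5.5) if len(t) else '')
k=M[(abs(M[:,0])<6)&(M[:,1]>70)&(M[:,1]<100)&(M[:,2]>64)&(M[:,2]<72)]; print('lip',np.percentile(k[:,1],[0,5,50,95,100]))
b=M[(abs(M[:,0])>8)&(abs(M[:,0])<14)&(M[:,1]>78)&(M[:,1]<102)&(M[:,2]>53)&(M[:,2]<64)]; print('bar',fit(b,2.5) if len(b) else '')
E
```

```text
time_s: 12.4
eef_pos: [550.7, 103.5, 58.8]
ee_rot: [0.0, 0.619, 0.786, 0.0]
force: [-0.8, -0.3, 0.8]
grip_width: 0.406
grip_force: 0.0
xm -0.3224927388673017 ym 106.26961151138812 z 58.75779912790296 F -0.8025213799056797 -0.08344952922022886 0.7924582155757821 T [ 0.03 -0.01 -0.03]
time_s: 13.02
eef_pos: [568.3, 33.4, 210.9]
ee_rot: [0.002, 0.62, 0.785, 0.001]
force: [0.3, 1.3, -0.9]
grip_width: 0.001
grip_force: 0.0
0
tab 266 (array([108.13,  76.02]), np.float64(0.49311875603192085), 266)
lip [79.11 79.34 84.92 90.41 90.68]
bar (array([87.55, 60.63]), np.float64(1.178613558821949), 106)
```

View pics/w4c.png

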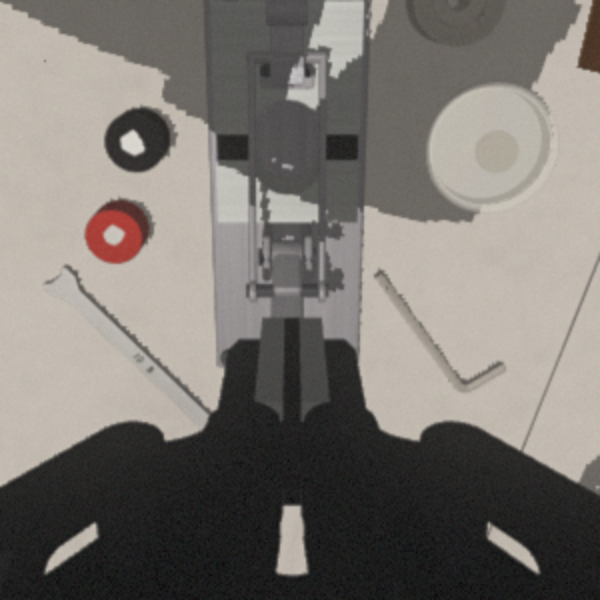

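```bash
python3 -m jog '[{"tx":-25,"ty":0,"tz":0,"ax":0,"ay":0,"az":0,"jaw":1},{"tx":-26,"ty":0,"tz":28,"ax":0,"ay":0,"az":0,"jaw":1},{"tx":0,"ty":0,"tz":40,"ax":0,"ay":0,"az":0,"jaw":1},{"tx":0,"ty":0,"tz":20,"ax":0,"ay":0,"az":0,"jaw":1},{"tx":0,"ty":0,"tz":0,"ax":0,"ay":0,"az":0,"jaw":1}]'; python3 st.py
python3 - <<'E'
from m import *
c=cam('scene'); 
for r in place_of('handle_end','scene')[:2]:
    p=at_depth(c,r['centre']); q=p-O; print(r['conf'],q@X,q@Y,p[2])
prev=None
for th in [.5,.57,.65,.75,.85,.95,1.05,1.15,1.25,1.35,1.45,1.55,1.65,1.7,1.75,1.8,1.83,1.85]:
    G=np.array([-74*np.sin(th),57.7+74*np.cos(th)])
    if th<=1.15: P=G+[6*np.cos(th)+11,6*np.sin(th)]
    else: P=G+[np.interp(th,[1.15,1.65],[13.4,-4]),6]
    print(th,P,'' if prev is None else (P-prev)*[1,-1]); prev=P
E
```

```text
time_s: 13.7
eef_pos: [577.6, -12.8, 118.5]
ee_rot: [-0.002, 0.618, 0.786, -0.001]
force: [-0.8, -0.1, 0.5]
grip_width: -0.002
grip_force: 0.0
xm -1.1184843418368837 ym -13.141688868677276 z 118.45102642207195 F -0.7602351813213263 0.11570878398924159 0.49342020906650597 T [-0.01 -0.01 -0.05]
0.71 72.8632918604789 35.83463410279603 16.50305897067858
0.58 -10.935865966375045 -13.268833559141056 81.81197013175233
0.5 [-19.21 125.52] 
0.57 [-23.88 123.24] [-4.67  2.28]
0.65 [-29.01 120.24] [-5.13  3.  ]
0.75 [-35.05 115.93] [-6.04  4.31]
0.85 [-40.63 111.05] [-5.58  4.89]
0.95 [-45.7  105.63] [-5.07  5.42]
1.05 [-50.2   99.72] [-4.5  5.9]
1.15 [-54.09  93.4 ] [-3.89  6.32]
1.25 [-60.3   87.03] [-6.21  6.37]
1.35 [-65.76  79.91] [-5.46  7.13]
1.45 [-70.5   72.62] [-4.74  7.29]
1.55 [-74.5   65.24] [-4.    7.38]
1.65 [-77.77  57.85] [-3.26  7.39]
1.7 [-77.38  54.17] [0.38 3.68]
1.75 [-76.81  50.51] [0.57 3.66]
1.8 [-76.06  46.89] [0.75 3.62]
1.83 [-75.53  44.73] [0.54 2.15]
1.85 [-75.13  43.31] [0.39 1.43]
```

```bash
python3 -m jog '[{"tx":-4,"ty":0,"tz":-2,"ax":0,"ay":0,"az":0,"jaw":1},{"tx":-4,"ty":0,"tz":0,"ax":0,"ay":0,"az":0,"jaw":1},{"tx":-4,"ty":0,"tz":0,"ax":0,"ay":0,"az":0,"jaw":1},{"tx":-4,"ty":0,"tz":0,"ax":0,"ay":0,"az":0,"jaw":1},{"tx":0,"ty":0,"tz":0,"ax":0,"ay":0,"az":0,"jaw":1}]'; python3 st.py
python3 -c "
from m import *
c=cam('scene');im=c['color'][150:300,210:360,::-1];cv2.imwrite('pics/s5.png',cv2.resize(im,(600,600),interpolation=cv2.INTER_CUBIC))"
```

```text
time_s: 14.42
eef_pos: [582.7, -29.5, 122.7]
ee_rot: [-0.0, 0.619, 0.786, 0.0]
force: [-1.4, 2.2, -0.1]
grip_width: -0.001
grip_force: 0.7
xm -0.06403128418539246 ym -30.583929194817564 z 122.66697558160966 F -0.8181629453966249 2.453448057519292 -0.07263376702094815 T [ 0.21  0.04 -0.05]
```

View pics/s5.png

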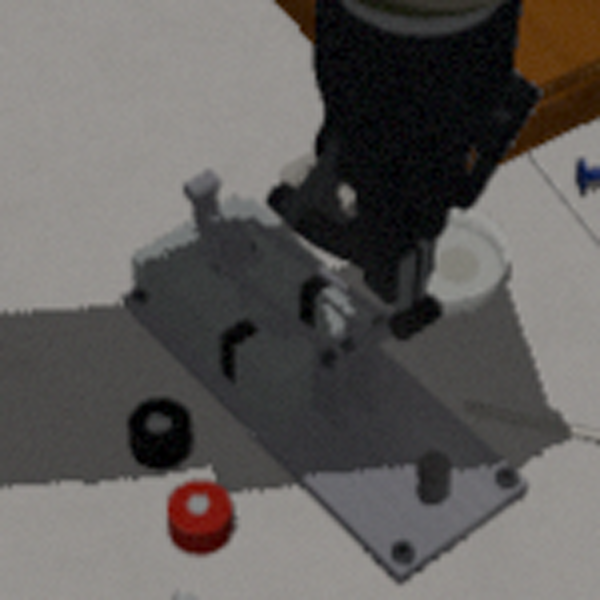

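```bash
python3 -m jog '[{"tx":-4.5,"ty":0,"tz":6.5,"ax":0,"ay":0,"az":0,"jaw":1},{"tx":-5.6,"ty":0,"tz":5,"ax":0,"ay":0,"az":0,"jaw":1},{"tx":0,"ty":0,"tz":0,"ax":0,"ay":0,"az":0,"jaw":1}]' >/dev/null; python3 st.py; python3 -m jog '[{"tx":-2.5,"ty":0,"tz":2.7,"ax":0,"ay":0,"az":0,"jaw":1},{"tx":-2.5,"ty":0,"tz":2.7,"ax":0,"ay":0,"az":0,"jaw":1},{"tx":0,"ty":0,"tz":0,"ax":0,"ay":0,"az":0,"jaw":1}]'>/dev/null; python3 st.py
```

```text
xm 0.14949729307342405 ym -41.170228971301405 z 111.193895978913 F 0.033205146054537046 0.3115795325538283 0.7255042310751034 T [ 0.06 -0.07  0.01]
xm 0.0795153311540791 ym -45.78934592169372 z 105.87663091531306 F 0.6527246046368715 -0.0353665900224194 1.7427391854782177 T [ 0.04 -0.11 -0.06]
```

```bash
cat > tab.py <<'E'
from m import *
from scipy.optimize import least_squares
c=cam('wrist');W,M=cloud(c['depth'],c['wfc']); M=M[c['depth']>0]
t=M[(abs(M[:,0])<7)&(M[:,1]>80)&(M[:,1]<135)&(M[:,2]>72)&(M[:,2]<150)]
t=t[t[:,2]>t[:,2].max()-7]
s=least_squares(lambda c:np.hypot(t[:,1]-c[0],t[:,2]-c[1])-5.5,[t[:,1].mean(),t[:,2].max()-5.5],loss='soft_l1')
print('tab',s.x,len(t))
k=M[(abs(M[:,0])<6)&(M[:,1]>60)&(M[:,1]<100)&(M[:,2]>64)&(M[:,2]<72)]; print('lip',np.percentile(k[:,1],[0,5,50,95,100]) if len(k) else 0)
for a in (-25,25):
    h=M[(abs(M[:,0]-a)<6)&(M[:,1]>46)&(M[:,1]<125)&(M[:,2]>41)&(M[:,2]<46)]; print('slide top y',np.percentile(h[:,1],[0,1,99,100]) if len(h) else 0)
E
python3 tab.py
```

```text
Traceback (most recent call last):
  File "tab.py", line 5, in <module>
    t=t[t[:,2]>t[:,2].max()-7]
               ~~~~~~~~~~^^
ValueError: zero-size array to reduction operation maximum which has no identity
```

```bash
python3 - <<'E'
from m import *
c=cam('scene'); print(c['fx'],c['fy'])
W,M=cloud(c['depth'],c['wfc'],c['fx'],c['cx'],c['cy']); M=M[c['depth']>0]
t=M[(abs(M[:,0])<14)&(M[:,1]>75)&(M[:,1]<135)&(M[:,2]>48)&(M[:,2]<150)]
for z0 in range(48,100,4):
    p=t[(t[:,2]>=z0)&(t[:,2]<z0+4)]
    if len(p): print(z0,len(p),p[:,0].min(),p[:,0].max(),np.percentile(p[:,1],[0,50,100]))
print('tab',[np.array(r['centre']) for r in place_of('loop_tab','scene')[:1]],'bar',[(r['conf'],at_depth(c,r['centre'])-O) for r in place_of('loop_bar','scene')[:1]])
im=c['color'][180:260,230:330,::-1];cv2.imwrite('pics/s6.png',cv2.resize(im,(800,600),interpolation=cv2.INTER_CUBIC))
E
```

```text
478.0109547650911 478.0109547650911
48 12 -13.720245838329465 11.826238774261062 [ 75.37  83.87 103.2 ]
52 3 -5.525667281414317 -3.996074495176714 [77.73 78.89 80.5 ]
56 24 -9.06465489331086 8.627403047955458 [76.33 93.08 98.58]
60 26 -12.649901914731021 13.852686813704253 [75.11 84.54 98.54]
64 21 -4.845628895142382 8.160667422515663 [75.59 96.19 98.94]
68 29 -4.891598524272523 9.216703731703504 [75.38 80.52 98.83]
72 7 -5.817489182088666 7.010011866514394 [96.47 97.18 99.3 ]
76 10 -6.5148310679559795 8.951576812620637 [ 94.73  96.62 103.97]
80 24 -5.720152760125558 9.444021874735286 [ 94.21  96.94 103.64]
84 15 -5.250359228456929 9.2014481445336 [ 96.69  99.75 103.85]
tab [array([260.2, 193.7])] bar [(0.65, array([-13.73,  77.04,  69.42]))]
```

View pics/s6.png

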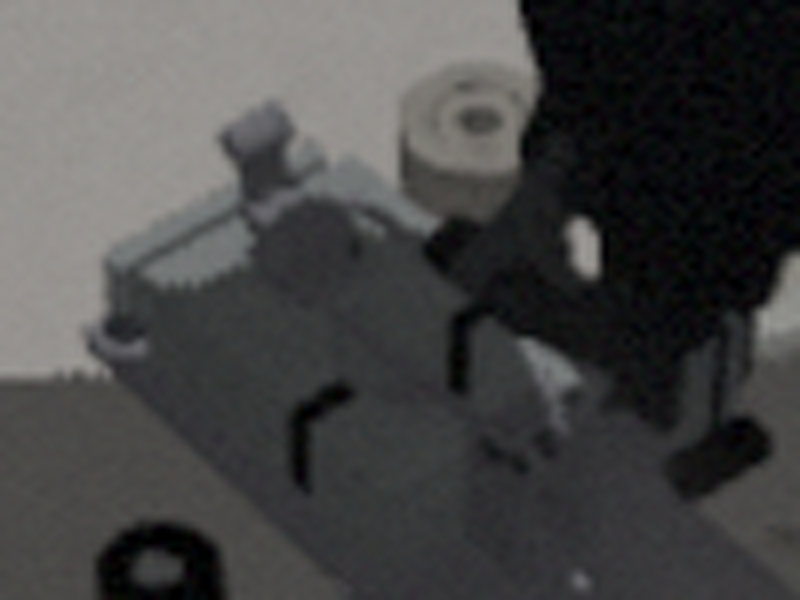

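```bash
python3 - <<'E'
from m import *
for n in ('scene','top'):
    c=cam(n)
    W,M=cloud(c['depth'],c['wfc'],c['fx'],c['cx'],c['cy']); M=M[c['depth']>0]
    for a,b in ((-31,-20),(20,31)):
        p=M[(M[:,0]>a)&(M[:,0]<b)&(M[:,1]>0)&(M[:,1]<140)]
        h=p[(p[:,2]>40)&(p[:,2]<48)]; q=p[(p[:,2]>6)&(p[:,2]<14)]
        print(n,a,'top y',np.percentile(h[:,1],[0,2,98,100]),'plate end',q[:,1].max() if len(q) else 0, 'hist',np.histogram(h[:,1],bins=range(38,62,2))[0], 'z',np.median(h[:,2]))
    t=M[(abs(M[:,0])<6)&(M[:,1]>70)&(M[:,1]<125)&(M[:,2]>62)]
    i=np.argsort(t[:,1]); print(t[i][::max(1,len(t)//25)][:,1:].round(1).tolist())
E
```

```text
scene -31 top y [  9.89  10.29 104.04 107.44] plate end 108.28209811941458 hist [4 5 5 7 4 8 7 4 3 8 4] z 45.414043272181516
scene 20 top y [ 10.18  10.82 106.48 109.03] plate end 0.5848553630132898 hist [2 0 2 4 3 2 2 1 2 3 1] z 45.445086502558354
[[71.0, 63.1], [72.3, 62.5], [72.8, 69.0], [73.8, 63.2], [74.6, 68.9], [76.6, 65.5], [78.5, 69.0], [80.0, 68.5], [81.4, 69.4], [83.3, 62.2], [83.8, 67.8], [95.3, 80.8], [95.6, 84.7], [96.2, 64.3], [96.9, 80.3], [97.0, 81.7], [97.4, 85.0], [97.6, 68.8], [97.8, 82.9], [98.4, 71.7], [98.7, 82.1], [99.1, 66.3], [99.5, 80.5], [100.2, 74.1], [100.8, 84.1], [102.5, 85.4]]
top -31 top y [ 50.24  52.18 105.84 117.44] plate end 115.88622763853762 hist [0 0 0 0 0 0 3 3 4 5 5] z 43.04119367261865
top 20 top y [ 21.51  24.44 104.69 106.21] plate end 115.67165923537897 hist [4 2 4 4 4 4 4 5 5 5 4] z 43.009708308763834
[[73.8, 65.1], [74.2, 65.8], [74.7, 67.7], [75.8, 65.1], [76.3, 66.6], [77.3, 67.5], [78.3, 67.2], [78.8, 66.6], [79.8, 67.4], [80.5, 63.5], [80.9, 67.1], [81.9, 65.3], [82.5, 65.0], [83.0, 65.0], [84.0, 65.8], [85.0, 65.4], [96.1, 77.8], [96.6, 77.9], [97.2, 77.5], [98.1, 79.4], [98.9, 82.9], [99.4, 82.7], [100.5, 80.7], [101.0, 81.9], [101.6, 79.3], [102.5, 81.0], [103.0, 81.2], [103.5, 81.8], [104.5, 80.5], [105.1, 79.5], [105.7, 77.5]]
```

```bash
python3 -m jog '[{"tx":-2.3,"ty":0,"tz":3,"ax":0,"ay":0,"az":0,"jaw":1},{"tx":-2.2,"ty":0,"tz":3,"ax":0,"ay":0,"az":0,"jaw":1},{"tx":-2,"ty":0,"tz":3.2,"ax":0,"ay":0,"az":0,"jaw":1},{"tx":-2,"ty":0,"tz":3.2,"ax":0,"ay":0,"az":0,"jaw":1}]' >/dev/null; python3 st.py; python3 -m jog '[{"tx":-3.1,"ty":0,"tz":3.2,"ax":0,"ay":0,"az":0,"jaw":1},{"tx":-3.1,"ty":0,"tz":3.2,"ax":0,"ay":0,"az":0,"jaw":1},{"tx":-2.8,"ty":0,"tz":3.5,"ax":0,"ay":0,"az":0,"jaw":1},{"tx":-2.7,"ty":0,"tz":3.6,"ax":0,"ay":0,"az":0,"jaw":1}]'>/dev/null; python3 st.py
```

```text
xm 0.08984841040857221 ym -54.39569446019775 z 93.27211804953474 F -1.565893862991411 1.7483763303241449 5.504244122959184 T [ 0.01  0.17 -0.01]
xm -0.015082703061565906 ym -65.78563364127567 z 79.40804182040253 F 0.4277758336107807 2.5108981130693375 3.0696267726363384 T [0.37 0.15 0.01]
```

Forces modest; continue to θ≈1.65.

```bash
python3 -m jog '[{"tx":-2.4,"ty":0,"tz":3.5,"ax":0,"ay":0,"az":0,"jaw":1},{"tx":-2.4,"ty":0,"tz":3.5,"ax":0,"ay":0,"az":0,"jaw":1},{"tx":-2,"ty":0,"tz":3.7,"ax":0,"ay":0,"az":0,"jaw":1},{"tx":-2,"ty":0,"tz":3.7,"ax":0,"ay":0,"az":0,"jaw":1}]' >/dev/null; python3 st.py; python3 -m jog '[{"tx":-1.6,"ty":0,"tz":3.7,"ax":0,"ay":0,"az":0,"jaw":1},{"tx":-1.6,"ty":0,"tz":3.7,"ax":0,"ay":0,"az":0,"jaw":1},{"tx":0,"ty":0,"tz":0,"ax":0,"ay":0,"az":0,"jaw":1}]'>/dev/null; python3 st.py
```

```text
xm 0.10856154270438753 ym -74.78889949194453 z 65.22161235937338 F -0.6936468325952171 2.137815073466565 1.8832443406581612 T [ 0.23  0.07 -0.04]
xm -0.0648017917174228 ym -78.0014993520513 z 57.662321104149264 F -0.18711588373950244 -0.5307557209182733 -0.1194665753669309 T [-0.    0.    0.03]
```

```bash
python3 -m jog '[{"tx":0.3,"ty":0,"tz":2,"ax":0,"ay":0,"az":0,"jaw":1},{"tx":0.3,"ty":0,"tz":2,"ax":0,"ay":0,"az":0,"jaw":1},{"tx":0.3,"ty":0,"tz":2,"ax":0,"ay":0,"az":0,"jaw":1},{"tx":0.3,"ty":0,"tz":2,"ax":0,"ay":0,"az":0,"jaw":1},{"tx":0,"ty":0,"tz":0,"ax":0,"ay":0,"az":0,"jaw":1}]' >/dev/null; python3 st.py; python3 -m jog '[{"tx":0.3,"ty":0,"tz":1.5,"ax":0,"ay":0,"az":0,"jaw":1},{"tx":0.3,"ty":0,"tz":1.5,"ax":0,"ay":0,"az":0,"jaw":1},{"tx":0,"ty":0,"tz":0,"ax":0,"ay":0,"az":0,"jaw":1}]'>/dev/null; python3 st.py
```

```text
xm -0.02401449989642599 ym -76.3620344021589 z 49.810716117051264 F -0.7634255396221266 -0.1783149845959823 0.17437434563369988 T [ 0.03 -0.04  0.01]
xm 0.06081890061345301 ym -75.87455573967374 z 46.95038106360118 F 0.5863514947346198 -0.22117812747195223 0.2974134425320875 T [-0.    0.01 -0.02]
```

```bash
python3 -m jog '[{"tx":0,"ty":0,"tz":1,"ax":0,"ay":0,"az":0,"jaw":1},{"tx":0,"ty":0,"tz":1,"ax":0,"ay":0,"az":0,"jaw":1},{"tx":0,"ty":0,"tz":0,"ax":0,"ay":0,"az":0,"jaw":1}]' >/dev/null; python3 st.py; python3 -m jog '[{"tx":0,"ty":0,"tz":0.7,"ax":0,"ay":0,"az":0,"jaw":1},{"tx":0,"ty":0,"tz":0.7,"ax":0,"ay":0,"az":0,"jaw":1},{"tx":0,"ty":0,"tz":0,"ax":0,"ay":0,"az":0,"jaw":1}]'>/dev/null; python3 st.py
python3 - <<'E'
from m import *
for n in ('scene','top'):
    c=cam(n)
    W,M=cloud(c['depth'],c['wfc'],c['fx'],c['cx'],c['cy']); M=M[c['depth']>0]
    t=M[(abs(M[:,0])<6)&(M[:,1]>65)&(M[:,1]<125)&(M[:,2]>60)]
    i=np.argsort(t[:,1]); print(t[i][::max(1,len(t)//15)][:,1:].round(1).tolist())
    g=M[(abs(M[:,0])<11)&(M[:,1]>-90)&(M[:,1]<-50)&(M[:,2]>30)]; i=np.argsort(g[:,1]);print(g[i][::max(1,len(g)//15)].round(1).tolist())
save(cam('scene'),'pics/s7.png'); im=cv2.imread('pics/s7.png')[150:310,210:370]; cv2.imwrite('pics/s7c.png',cv2.resize(im,(600,600),interpolation=cv2.INTER_CUBIC))
E
```

```text
xm 0.06122017356913914 ym -75.97326738004588 z 44.98381889486719 F 0.25108782873887014 -0.5856878861454387 -0.08505372353862127 T [-0.01 -0.02  0.02]
xm 0.12819969521562818 ym -75.99090609701202 z 43.70666755723869 F 0.5049818361830947 0.01449744437916177 -0.058215438729547264 T [-0.01 -0.02 -0.04]
[[67.4, 67.8], [69.2, 68.5], [70.4, 68.5], [72.9, 71.1], [76.0, 69.1], [77.9, 71.4], [80.2, 62.0], [87.1, 82.0], [87.9, 83.1], [88.9, 80.6], [90.1, 88.7], [91.1, 86.3], [91.6, 63.7], [92.0, 71.5], [93.3, 87.6], [94.2, 69.1]]
[[-4.6, -89.9, 91.0], [6.8, -88.8, 102.5], [-5.3, -88.1, 92.5], [-4.2, -87.3, 64.6], [8.4, -86.5, 342.2], [5.0, -84.4, 342.6], [-4.0, -83.2, 53.9], [-2.1, -80.4, 343.8], [-6.7, -76.7, 43.1], [-10.4, -74.1, 58.8], [3.9, -70.5, 342.8], [-8.8, -67.0, 340.4], [-5.3, -62.6, 35.5], [0.4, -58.9, 342.3], [-8.0, -54.6, 338.9], [3.2, -50.2, 340.6]]
[[69.6, 65.9], [71.2, 65.9], [72.2, 66.8], [73.7, 64.1], [75.2, 66.5], [76.8, 64.8], [78.3, 66.0], [80.4, 65.7], [87.7, 60.4], [88.4, 82.6], [89.8, 84.8], [90.8, 84.8], [92.2, 86.5], [93.8, 84.9], [94.9, 83.7], [96.4, 83.5], [97.9, 83.5]]
[[-3.3, -89.8, 338.9], [3.7, -87.2, 338.3], [10.5, -84.5, 338.4], [-4.4, -81.8, 338.9], [-2.3, -79.2, 339.9], [-6.2, -76.7, 339.1], [-9.0, -74.0, 341.5], [-9.2, -71.6, 337.6], [-7.1, -68.9, 338.6], [-5.0, -66.4, 339.0], [-9.0, -63.8, 339.0], [10.0, -61.1, 339.9], [0.3, -58.8, 337.4], [-3.8, -56.1, 338.1], [-1.5, -53.8, 337.0], [7.7, -51.2, 340.7]]
```

View pics/s7c.png

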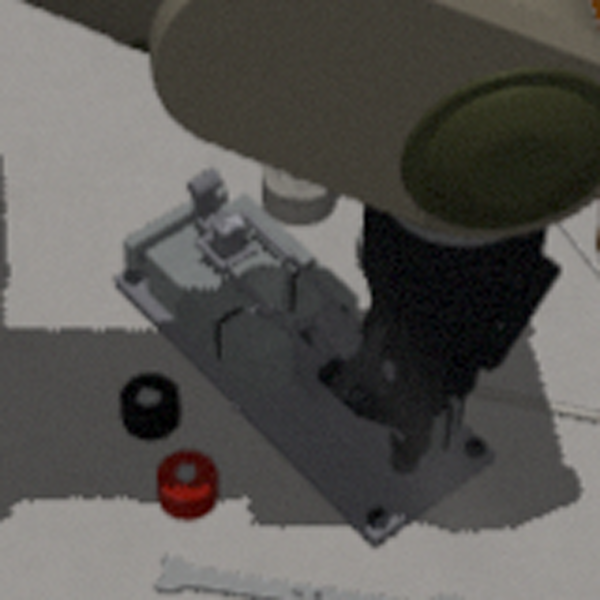

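```bash
python3 -m jog '[{"tx":0,"ty":0,"tz":-20,"ax":0,"ay":0,"az":0,"jaw":1},{"tx":0,"ty":0,"tz":-50,"ax":0,"ay":0,"az":0,"jaw":1},{"tx":0,"ty":0,"tz":-50,"ax":0,"ay":0,"az":0,"jaw":1},{"tx":-50,"ty":0,"tz":-20,"ax":0,"ay":0,"az":0,"jaw":1},{"tx":-50,"ty":0,"tz":0,"ax":0,"ay":0,"az":0,"jaw":1}]';python3 -m jog '[{"tx":0,"ty":0,"tz":0,"ax":0,"ay":0,"az":0,"jaw":1},{"tx":0,"ty":0,"tz":0,"ax":0,"ay":0,"az":0,"jaw":1}]' 
python3 - <<'E'
from m import *
from scipy.optimize import least_squares
c=cam('wrist');W,M=cloud(c['depth'],c['wfc']); M=M[c['depth']>0]
g=M[(abs(M[:,0])<9)&(M[:,1]>-90)&(M[:,1]<-60)&(M[:,2]>30)&(M[:,2]<70)]; t=g[g[:,2]>g[:,2].max()-6]
s=least_squares(lambda c:np.hypot(t[:,1]-c[0],t[:,2]-c[1])-6,[t[:,1].mean(),t[:,2].max()-6],loss='soft_l1').x
print('grip',s,len(t),'theta',np.arctan2(-s[0],s[1]-57.7))
k=M[(abs(M[:,0])<6)&(M[:,1]>50)&(M[:,1]<125)&(M[:,2]>60)]; i=np.argsort(k[:,1]);print(k[i][::max(1,len(k)//20)][:,1:].round(1).tolist())
save(c,'pics/w8.png')
E
```

```text
time_s: 19.92
eef_pos: [617.8, -172.0, 186.2]
ee_rot: [0.002, 0.618, 0.786, 0.0]
force: [-0.2, 0.2, -0.5]
grip_width: 0.001
grip_force: 0.0
time_s: 20.18
eef_pos: [616.6, -170.4, 183.4]
ee_rot: [-0.0, 0.619, 0.786, 0.0]
force: [1.1, 0.6, 0.2]
grip_width: -0.001
grip_force: 0.0
grip [-69.29  37.85] 516 theta 1.8498125310949058
[]
```

```bash
python3 -c "
from rig import finish_job
print(finish_job())"
```

```text
the job is handed in; nothing more can be done
None
```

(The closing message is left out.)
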